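# Set a plywood blank up for its saw cut

### The job

Get the plywood blank ready for sawing: with the fingertips, push its long edge back against the fence of the sawing board and slide it along to the right-hand end of the board (the robot's right, the end nearer the red line), until the waste hangs free and the red pencil line stands about 8 mm out past that end. It should finish lying flat with its edge snug against the fence all along. Only push it, without pinching or lifting it, and leave the saw, try square, plane and glue where they are.

Things in the scene. Friction and masses are not known exactly. Their poses are not given: they have to be found in the camera images.
- saw_board: Fixed sawing board: brown beech bed 190 (x) by 300 mm (y), bed top 30 mm above the origin (centre of underside, on the bench). Dark fence on its far (+x) side, 30 mm thick, 300 long, top 52 mm above the origin; the fence's working face is at x = +65 mm. y runs along the fence; the right-hand (sawing) end is y = -150 mm, beyond it only the bench, 30 mm lower. Place and yaw vary.
- board_end (a point): The corner of the sawing board where the face of the fence meets the right-hand end of the bed, at the height of the bed's top. Axes as the sawing board: a point with negative y in this frame is past the end of the board, one with x = 0 is at the fence's face.
- blank: Loose pale plywood blank, 100 (x) by 220 (y) by 6 mm thick, 60 to 130 g. Origin: centre of its underside. Starts flat and wholly on the bed, a little askew, its +x long edge facing the fence 10 to 45 mm away. -y points to the board's right-hand end. It slides easily; two fingertips a few centimetres apart keep it straight.
- cut_line (a point): Middle of the red pencil line on the blank's top face. The line runs across the whole width of the blank (along its x), 50 mm from its right-hand (-y) end, 60 mm from its centre. The 50 mm beyond the line are waste, marked with a red cross.
- back_right (a point): Corner of the blank's fence-side long edge at its right-hand (-y) end, half-way up its thickness.
- back_left (a point): Corner of the blank's fence-side long edge at its left-hand (+y) end, half-way up its thickness.
- back_saw: Bystander: back saw lying flat to the right of the sawing board, dark handle, steel blade with a brass back, 350 mm long, 110 mm wide, 22 mm high. Origin under it, near the front of the handle; the blade runs to its +x.
- try_square: Bystander: try square lying flat to the left of the sawing board, dark stock 115 x 30 x 18 mm (origin under its centre), steel blade 150 x 45 mm reaching to its -y.
- wood_plane: Bystander: wooden hand plane standing on its sole beyond the fence, 220 mm long (its y), 66 mm wide, body 64 mm high, about 118 mm to the top of its horn. Origin: centre of the sole.
- glue: Bystander: white glue bottle with a red cap, 62 mm in diameter, 165 mm high, standing beyond the fence, to the right. Origin: centre of its underside.

How it is judged:
At the end, for the whole second after the job is handed in: The blank lies flat and still on the bed of the sawing board, both corners of its long edge within 4 mm of the fence's face, and its red line 2 to 14 mm past the right-hand end of the board (8 mm is the aim) (y of cut_line in the frame of board_end between -0.014 and -0.002 m and x of back_left in the frame of board_end between -0.004 and 0.003 m and x of back_right in the frame of board_end between -0.004 and 0.003 m and z of blank in the frame of saw_board between 0.027 and 0.033 m and angle between blank's own z axis and vertical below 0.04 rad and linear speed of blank below 0.01 m/s and angular speed of blank below 0.05 rad/s); the robot touches nothing.
It fails at once if the blank is lifted or tipped off the bed of the sawing board (z of blank in the frame of saw_board above 0.037 m or angle between blank's own z axis and vertical above 0.12 rad).
It fails at once if one of the other tools (try square, saw, plane, glue bottle) is shifted by more than 15 mm or tipped (distance of any of try_square, back_saw, wood_plane, glue from where it was at the start of the episode above 0.015 m or angle between any of try_square, back_saw, wood_plane, glue's own z axis and vertical above 0.3 rad).
It also fails if it takes over 46 s, if anything falls off the work surface, if the arm or the gripper's body presses on something with over 40 N, if the wrist force passes 120 N, or if a joint passes its speed limit or range.

### The arm

A 6-joint arm with a two-finger parallel gripper is mounted at the origin on the work surface. World frame = base frame: x ahead of the robot, y to its left, z up, the work surface at z = 0. Lengths are in m, angles in rad, forces in N, time in s.
With the tool pointing down it reaches from about 0.325 to 0.775 m from the base axis. Payload 5.5 kg.
Tool frame: the origin (TCP) lies at the centre of the arm's flange, where the gripper is bolted on; the fingertips stand 182 mm ahead of it and the grasp point (between the pads) lies 163 mm ahead of it; z points along the fingers, y is the line along which they close (so a half turn about z gives the same grasp; the last joint's range is limited). The gripper opens to 88 mm and grips with 3 to 60 N. Pads are 20 mm wide; open, the fingers measure 115 mm over their backs; the gripper's body (75 mm by 178 mm) begins 61 mm behind the grasp point.
Start: joints at [1.067, 0.091, 1.231, -0, 1.82, -0.057], TCP at [0.259, 0.541, 0.405] pointing down, gripper open.
Joint ranges: [-2.87, 2.87], [-0.86, 2.18], [0.17, 2.46], [-1.51, 4.65], [0.06, 2.69], [-2.65, 2.65]. Speed limits (rad/s): [2.57, 2.57, 3.01, 3.14, 3.14, 3.14].

### API

Orientations are given as a unit quaternion [w, x, y, z].
In Python, from workcell import env, viewer, ticket gives the robot as it stands.
- The arm moves only by the tool send_rows, never from a script. Its argument "moves" is a list of rows, each an object with "linear": the shift along the tool's x, y, z in mm, a list of three; "angular": the turn, a rotation vector about the tool's x, y, z in degrees, a list of three. In form: [{"linear": [dx, dy, dz], "angular": [rx, ry, rz]}, ...]. A call has 1 to 20 rows; each row is the pose to reach, as a shift and turn from the pose commanded when the call began, along the tool's axes at that moment; what a row does not reach only later rows make up. A row lasts 1/10 s, in which the tool goes at most 50 mm and 8.59 degrees, less where a joint would pass 70% of its speed; a pose out of reach is approached as far as the arm can. A call with a gripper value outside its range is refused whole. "claw" is the closure, from -1 (fully open) to 1 (shut), so that 0 is half open, set as the call begins (left out, the last holds). The fingers move at their own pace and stop on an object; "grip_force" is the grip in N (left out, the last holds). Time passes only in rows, so rows that repeat a pose let the fingers close. It gives the time, the measured TCP pose, the force, the opening and the grip force at its end, in the units of the state.
- env.get_obs(): the state, without advancing time (a new reading comes with each control period).
- viewer.read_camera(name): name is "side" or "top" or "wrist"; returns a dict with "img" (400x640x3 uint8, red, green, blue), "range_z" (400x640 float32, m along the optical axis (not along the pixel's ray), 0 where there is no reading), "fx", "fy", "cx", "cy" (pixels), "view" (4x4, takes a point from world to camera coordinates). Camera axes: x right, y down, z forward; pixel columns grow to the right and rows downward; lengths in m; the calibration is good to about 2 mm. A picture is of the moment at which its call begins.
- ticket.hand_in(): hands the job in; it is judged then, once.
The state is a dict: "time": time; "joint_pos": joint angles; "qd": joint speeds; "tau": joint torques, N m; "position": TCP position; "orientation": TCP orientation; "contact_force": force on the tool from outside, world axes, zero at the start; "ft_torque": the same for the moment, N m; "gripper_width": opening from 0.0 (shut) to 1.0 (fully open); "finger_force": force on a finger pad.
Only numpy, scipy, OpenCV 4.12 (cv2) and the standard library are available. Lean on these libraries where they do the work, as an engineer would, in place of code of your own. Each camera call takes 0.05 s, during which the arm holds its last target. There are 200 camera calls.

## Working session

There is one attempt and no reset: what is moved stays moved. The work goes in short steps, Python scripts to look and compute and a tool call to move; the robot and the scene stay as the last step left them, time stands still between calls to the robot, and variables do not carry over. Pictures are saved under pics/ and viewed, at most 10 in all, crops included, and the job is handed in when it is done.

Besides the shell and the picture viewer there is one more tool, called after "Emit:" as name(argument=value, ...) on one line, values as JSON. send_rows: Moves the arm, as the interface text tells. Its arguments: {"type":"object","properties":{"moves":{"type":"array","items":{"type":"object","properties":{"linear":{"type":"array","items":{"type":"number"}},"angular":{"type":"array","items":{"type":"number"}}}}},"claw":{"type":"number"},"grip_force":{"type":"number"}},"required":["moves"]}

```bash
mkdir -p pics; ls; python3 - <<'E'
from workcell import env,viewer
import cv2
o=env.get_obs();print({k:(v if not hasattr(v,'round') else v) for k,v in o.items()})
for n in ['top','side']:
    r=viewer.read_camera(n);cv2.imwrite(f'pics/{n}0.png',r['img'][:,:,::-1]);print(n,r['fx'],r['cx'],r['cy'],r['view'])
E
```

```text
pics
{'time': 0.0, 'joint_pos': array([ 1.06727255e+00,  9.18406140e-02,  1.23187448e+00,  9.57009949e-06,
        1.81977129e+00, -5.66948101e-02]), 'qd': array([-0.00090407,  0.00012759, -0.00086224, -0.00164395, -0.00043159,
       -0.00085126]), 'tau': array([ 1.92809814e-03, -4.46447861e+01, -4.06449795e+01,  7.01116514e-02,
        2.89798173e-02, -1.44037849e-04]), 'position': array([0.25928965, 0.54114421, 0.4035239 ]), 'orientation': array([-2.66229431e-04,  2.21559283e-01,  9.75146444e-01, -9.08681042e-04]), 'contact_force': array([0.41189713, 0.10366329, 0.06745425]), 'ft_torque': array([-0.00574283,  0.01349507,  0.01077943]), 'finger_force': 0.0, 'gripper_width': 0.997429813918584}
top 381.5707085119227 323.5660549768882 196.22194086492132 [[-3.29634851e-02 -9.99443526e-01 -5.10358971e-03  6.25174768e-05]
 [-9.79010511e-01  3.33163079e-02 -2.01068255e-01  5.54745868e-01]
 [ 2.01126399e-01 -1.63144246e-03 -9.79563939e-01  1.28105694e+00]
 [ 0.00000000e+00  0.00000000e+00  0.00000000e+00  1.00000000e+00]]
side 382.34761202474164 325.214642022457 202.27161459014508 [[ 0.79416214 -0.60761984  0.01022879 -0.46871727]
 [-0.29626545 -0.40180681 -0.8664745   0.20909527]
 [ 0.5305971   0.68509081 -0.49911652  0.87614881]
 [ 0.          0.          0.          1.        ]]
```

View pics/top0.png

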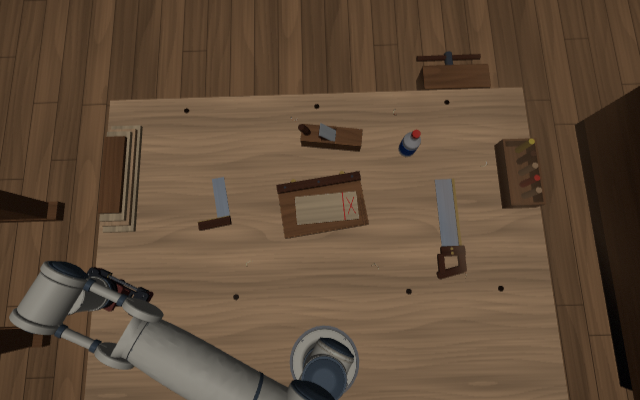

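View pics/side0.png

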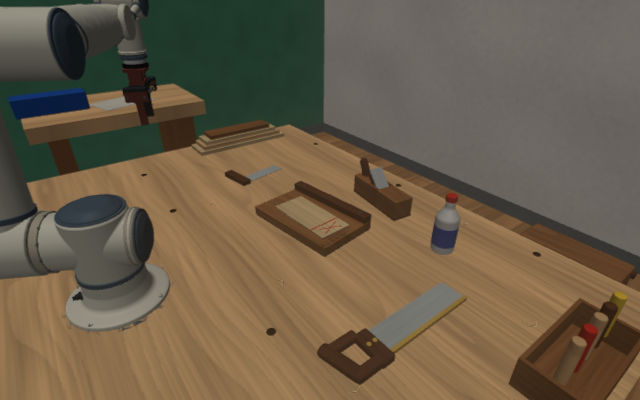

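The top view shows the sawing board at px (277–368, 173–238), with the blank at (295–359, 192–222), the red line near column 343 and the saw at columns 436–466. The side view shows the same layout, with the blank's right end clear of obstacles. Next I'll measure it from both depth images.

```bash
cat > h.py <<'E'
import numpy as np,cv2
from workcell import env,viewer
def cloud(n):
    r=viewer.read_camera(n);d=r['range_z'];v,u=np.mgrid[0:400,0:640]
    P=np.stack([(u-r['cx'])/r['fx']*d,(v-r['cy'])/r['fy']*d,d],-1)
    T=np.linalg.inv(r['view']);W=P@T[:3,:3].T+T[:3,3];W[d<=0]=np.nan
    return r,W
def proj(r,p):
    c=r['view']@np.append(p,1);return np.array([r['fx']*c[0]/c[2]+r['cx'],r['fy']*c[1]/c[2]+r['cy']])
E
python3 - <<'E'
from h import *
for n in ['top','side']:
    r,W=cloud(n);hsv=cv2.cvtColor(r['img'],cv2.COLOR_RGB2HSV);z=W[...,2]
    roi=(W[...,0]>.3)&(W[...,0]<.62)&(abs(W[...,1])<.25)
    def rep(name,m):
        p=W[m];c,s,a=cv2.minAreaRect((p[:,:2]*1000).astype(np.float32));print(n,name,len(p),'z',np.median(p[:,2]).round(4),np.round(c,1),np.round(s,1),round(a,2));print(np.round(cv2.boxPoints((c,s,a))).tolist())
    big=lambda m:(lambda k:k[1]==1+np.argmax(k[2][1:,4]))(cv2.connectedComponentsWithStats(m.astype(np.uint8)))
    rep('fence',big(roi&(z>.046)&(z<.058)))
    rep('board',big(roi&(z>.02)&(z<.058)))
    V=hsv[...,2]; on=roi&(z>.026)&(z<.042)
    print('V pcts',np.percentile(V[on],[5,25,50,75,95]))
    rep('blank',big(on&(V>(120))))
    red=on&((hsv[...,0]<6)|(hsv[...,0]>172))&(hsv[...,1]>120)&(V>110)
    rep('red',red)
E
```

```text
top fence 540 z 0.0522 [ 6.081e+02 -5.000e-01] [ 30.8 298. ] 7.55
[[573.0, 145.0], [612.0, -150.0], [643.0, -146.0], [604.0, 149.0]]
top board 4388 z 0.034 [533.  -11.3] [197.7 300. ] 7.74
[[415.0, 124.0], [455.0, -173.0], [651.0, -147.0], [611.0, 151.0]]
V pcts [ 71.   80.   87.5 122.  129. ]
top blank 1076 z 0.0365 [518.7 -27. ] [ 96.  217.5] 3.48
[[464.0, 79.0], [477.0, -138.0], [573.0, -133.0], [560.0, 84.0]]
top red 50 z 0.0363 [ 522.3 -105.5] [94.3 40.8] 3.25
[[474.0, -88.0], [476.0, -129.0], [571.0, -123.0], [568.0, -82.0]]
side fence 423 z 0.0501 [602.5  -1.5] [ 34.  298.9] 5.57
[[571.0, 146.0], [600.0, -152.0], [634.0, -149.0], [605.0, 149.0]]
side board 3993 z 0.0328 [528.2 -11.4] [192.6 304.3] 7.52
[[413.0, 127.0], [453.0, -175.0], [644.0, -150.0], [604.0, 152.0]]
V pcts [ 54.  97. 103. 141. 148.]
side blank 1369 z 0.0344 [520.  -19.3] [109.3 231.1] 3.81
[[458.0, 92.0], [473.0, -138.0], [582.0, -131.0], [567.0, 100.0]]
side red 0 z nan [0. 0.] [0. 0.] 0.0
[[0.0, 0.0], [0.0, 0.0], [0.0, 0.0], [0.0, 0.0]]
  return _methods._mean(a, axis=axis, dtype=dtype,
  ret = ret.dtype.type(ret / rcount)
```

The two views agree: board yaw is about 7.6°, bed and fence heights are as given, and the blank is at 3.5° yaw with its centre near (519, −27) mm. Now I'll compute the moves and check clearance to the plane.

```bash
cat >> h.py <<'E'
from scipy.spatial.transform import Rotation as R
PSI=np.radians(7.6);C=np.array([531.,-11.3])
B=np.array([[np.cos(PSI),-np.sin(PSI)],[np.sin(PSI),np.cos(PSI)]])
def goto(bx,by,z,yyaw):  # board-frame mm, TCP z mm, tool-y angle from board y in deg -> row
    o=env.get_obs();q=R.from_quat(np.roll(o['orientation'],-1));p=o['position']*1000
    t=np.append(C+B@[bx,by],z);a=PSI+np.radians(yyaw)
    x=np.array([-np.cos(a),-np.sin(a),0]);y=np.array([-np.sin(a),np.cos(a),0]);D=R.from_matrix(np.c_[x,y,[0,0,-1]])
    print('target',t.round(1),'lin',q.inv().apply(t-p).round(1),'ang',np.degrees((q.inv()*D).as_rotvec()).round(2),'j6',o['joint_pos'][5].round(2))
E
python3 - <<'E'
from h import *
goto(-130,-14,250,0)
r,W=cloud('top');z=W[...,2]
for nm,s in [('plane',np.s_[115:155,295:367]),('square',np.s_[170:235,190:240]),('glue',np.s_[125:160,395:425])]:
    w=W[s].reshape(-1,3);w=w[w[:,2]>(.006 if nm=='square' else .02)];b=(w[:,:2]*1000-C)@B
    print(nm,b.min(0).round(),b.max(0).round(),w[:,2].max(), b[w[:,2]>.09].round()[:4])
E
```

```text
target [404.  -42.4 250. ] lin [-382.7 -463.5  154.5] ang [-6.00e-02 -2.00e-02 -3.32e+01] j6 -0.06
plane [ 180. -188.] [298.  40.] 0.12184837975853369 [[274. -40.]
 [273. -43.]
 [277.  30.]
 [278.  27.]]
square [-53. 281.] [192. 473.] 0.025487862216099888 []
glue [ 127. -373.] [ 190. -313.] 0.17062736498090358 [[ 171. -340.]
 [ 173. -346.]
 [ 171. -347.]
 [ 170. -350.]]
```

Emit:
send_rows(moves=[{"linear":[-32,-39,0],"angular":[0,0,-3]},{"linear":[-64,-77,0],"angular":[0,0,-6]},{"linear":[-96,-116,10],"angular":[0,0,-9]},{"linear":[-128,-154,20],"angular":[0,0,-12]},{"linear":[-159,-193,30],"angular":[0,0,-15]},{"linear":[-191,-232,45],"angular":[0,0,-18]},{"linear":[-223,-270,60],"angular":[0,0,-21]},{"linear":[-255,-309,75],"angular":[0,0,-24]},{"linear":[-287,-348,90],"angular":[0,0,-27]},{"linear":[-319,-386,105],"angular":[0,0,-30]},{"linear":[-351,-425,120],"angular":[0,0,-32]},{"linear":[-370,-450,140],"angular":[0,0,-33]},{"linear":[-383,-463,154],"angular":[0,0,-33.2]},{"linear":[-383,-463,154],"angular":[0,0,-33.2]},{"linear":[-383,-463,154],"angular":[0,0,-33.2]},{"linear":[-383,-463,154],"angular":[0,0,-33.2]}])

```text
time: 1.85
position: [0.4047, -0.041, 0.2517]
orientation: [0.001, -0.067, 0.998, 0.0]
contact_force: [0.5, 0.1, -0.5]
gripper_width: 1.002
finger_force: 0.0
```

```bash
python3 - <<'E'
from h import *
goto(-130,-14,214,0);print(env.get_obs()['contact_force'],env.get_obs()['position'],env.get_obs()['time'])
E
```

```text
target [404.  -42.4 214. ] lin [ 0.9 -1.2 37.7] ang [-0.    0.08  0.06] j6 -1.89
[ 0.50741502  0.13952049 -0.50338881] [ 0.40470428 -0.04104753  0.2516927 ] 1.85
```

Emit:
send_rows(moves=[{"linear":[0,0,10]},{"linear":[0,0,25]},{"linear":[0,0,34]},{"linear":[0,0,37]},{"linear":[-8,0,37]},{"linear":[-18,0,37]},{"linear":[-28,0,37]},{"linear":[-36,0,37]},{"linear":[-42,0,37]},{"linear":[-46,0,37]},{"linear":[-49,0,37]},{"linear":[-52,0,37]},{"linear":[-55,0,37]},{"linear":[-58,0,37]},{"linear":[-61,0,37]},{"linear":[-63,0,37]},{"linear":[-65,0,37]},{"linear":[-65,0,37]}])

```text
schema error: expected keys linear, angular
```

```bash
python3 - <<'E'
from h import *
o=env.get_obs();print(o['contact_force'],o['position'])
im=[]
for n,c in [('top',np.s_[150:260,250:400]),('wrist',None)]:
    r=viewer.read_camera(n);i=r['img'][:,:,::-1]
    im.append(cv2.resize(i[c],(525,385),interpolation=cv2.INTER_CUBIC) if c else i)
cv2.imwrite('pics/t1.png',im[0]);cv2.imwrite('pics/w1.png',im[1])
E
```

```text
[ 0.50741502  0.13952049 -0.50338881] [ 0.40470428 -0.04104753  0.2516927 ]
```

View pics/w1.png

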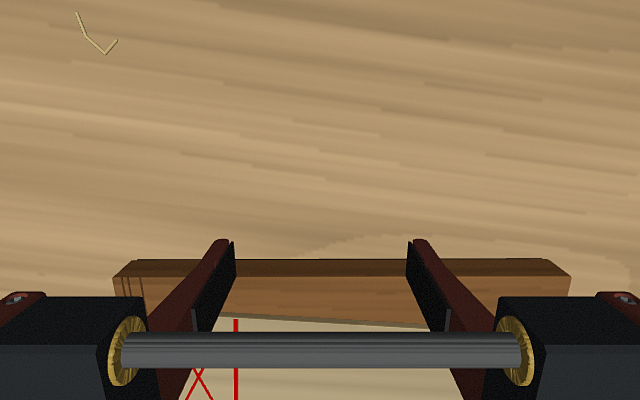

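The move was refused because the rows need the `angular` key. The wrist view shows the board's near edge at row 260 and the blank's near edge at rows 315–328, with the red line at column 236. The tips at columns 220 and 420 are still in front of the blank. I'll resend the move.

Emit:
send_rows(moves=[{"linear":[0,0,10],"angular":[0,0,0]},{"linear":[0,0,25],"angular":[0,0,0]},{"linear":[0,0,34],"angular":[0,0,0]},{"linear":[0,0,37],"angular":[0,0,0]},{"linear":[-8,0,37],"angular":[0,0,0]},{"linear":[-18,0,37],"angular":[0,0,0]},{"linear":[-28,0,37],"angular":[0,0,0]},{"linear":[-36,0,37],"angular":[0,0,0]},{"linear":[-42,0,37],"angular":[0,0,0]},{"linear":[-46,0,37],"angular":[0,0,0]},{"linear":[-49,0,37],"angular":[0,0,0]},{"linear":[-52,0,37],"angular":[0,0,0]},{"linear":[-55,0,37],"angular":[0,0,0]},{"linear":[-58,0,37],"angular":[0,0,0]},{"linear":[-61,0,37],"angular":[0,0,0]},{"linear":[-63,0,37],"angular":[0,0,0]},{"linear":[-65,0,37],"angular":[0,0,0]},{"linear":[-65,0,37],"angular":[0,0,0]}])

```text
time: 3.75
position: [0.4692, -0.0333, 0.2136]
orientation: [0.0, -0.066, 0.998, 0.0]
contact_force: [0.4, -0.6, -0.0]
gripper_width: 1.0
finger_force: 0.0
```

```bash
python3 - <<'E'
from h import *
o=env.get_obs();print(o['contact_force'],o['position'])
im=[]
for n,c in [('top',np.s_[150:260,250:400]),('wrist',None)]:
    r=viewer.read_camera(n);i=r['img'][:,:,::-1]
    im.append(cv2.resize(i[c],(400,293),interpolation=cv2.INTER_CUBIC) if c else cv2.resize(i,(400,250)))
cv2.imwrite('pics/b2.png',np.vstack(im))
E
```

```text
[ 0.43754964 -0.6059713  -0.02326336] [ 0.46924921 -0.03326774  0.21364307]
```

View pics/b2.png

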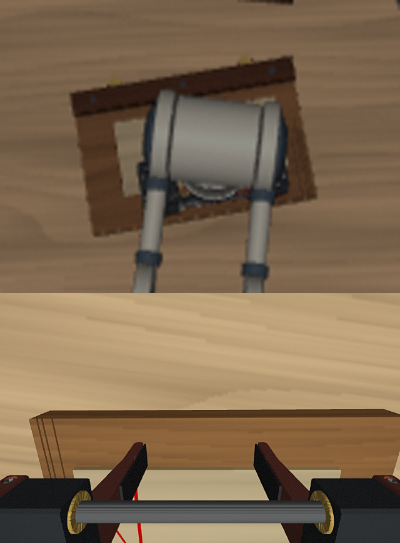

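The wrist view shows the blank squared to the board: its near edge is level at row 470 of the composite, against the tips. I'll go on to the fence, slowly.

Emit:
send_rows(moves=[{"linear":[-3,0,0],"angular":[0,0,0]},{"linear":[-6,0,0],"angular":[0,0,0]},{"linear":[-9,0,0],"angular":[0,0,0]},{"linear":[-11,0,0],"angular":[0,0,0]},{"linear":[-13,0,0],"angular":[0,0,0]},{"linear":[-14,0,0],"angular":[0,0,0]},{"linear":[-15,0,0],"angular":[0,0,0]},{"linear":[-15,0,0],"angular":[0,0,0]}])

```text
time: 4.65
position: [0.484, -0.0313, 0.2137]
orientation: [0.0, -0.066, 0.998, 0.0]
contact_force: [-0.9, -0.4, 0.9]
gripper_width: 1.0
finger_force: 0.3
```

Emit:
send_rows(moves=[{"linear":[-1,0,0],"angular":[0,0,0]},{"linear":[-2,0,0],"angular":[0,0,0]},{"linear":[-2,0,0],"angular":[0,0,0]}])

```text
time: 4.95
position: [0.486, -0.0311, 0.2136]
orientation: [0.0, -0.066, 0.998, 0.0]
contact_force: [0.1, -0.8, 0.1]
gripper_width: 1.001
finger_force: 0.3
```

Emit:
send_rows(moves=[{"linear":[-1,0,0],"angular":[0,0,0]},{"linear":[-1,0,0],"angular":[0,0,0]}])

```text
time: 5.15
position: [0.4866, -0.031, 0.2136]
orientation: [-0.001, -0.066, 0.998, -0.0]
contact_force: [-4.7, -1.7, 2.7]
gripper_width: 1.0
finger_force: 2.6
```

Contact at the fence shows as −4.7 N. I'll press slightly more, then back off, rise and look.

Emit:
send_rows(moves=[{"linear":[-1,0,0],"angular":[0,0,0]},{"linear":[-1,0,0],"angular":[0,0,0]}])

```text
time: 5.35
position: [0.4872, -0.031, 0.2136]
orientation: [-0.002, -0.066, 0.998, -0.0]
contact_force: [-8.4, -2.6, 5.2]
gripper_width: 1.001
finger_force: 4.4
```

Emit:
send_rows(moves=[{"linear":[3,0,0],"angular":[0,0,0]},{"linear":[9,0,0],"angular":[0,0,0]},{"linear":[18,0,0],"angular":[0,0,0]},{"linear":[30,0,-20],"angular":[0,0,0]},{"linear":[60,0,-50],"angular":[0,0,0]},{"linear":[90,0,-70],"angular":[0,0,0]},{"linear":[90,0,-70],"angular":[0,0,0]},{"linear":[90,0,-70],"angular":[0,0,0]}])

```text
time: 6.15
position: [0.3983, -0.0428, 0.2841]
orientation: [0.002, -0.066, 0.998, -0.0]
contact_force: [0.1, 0.1, -0.8]
gripper_width: 0.998
finger_force: 0.0
```

```bash
cat >> h.py <<'E'
def meas():
    r,W=cloud('top');V=cv2.cvtColor(r['img'],cv2.COLOR_RGB2HSV);z=W[...,2]
    roi=(W[...,0]>.3)&(W[...,0]<.68)&(abs(W[...,1])<.3)
    f=roi&(z>.046)&(z<.058);c,s,a=cv2.minAreaRect((W[f][:,:2]*1000).astype(np.float32));print('fence',np.round(c,1),np.round(s,1),round(a,2))
    m=(roi&(z>.026)&(z<.042)&(V[...,2]>108)).astype(np.uint8);k=cv2.connectedComponentsWithStats(m);m=k[1]==1+np.argmax(k[2][1:,4])
    b=(W[m][:,:2]*1000-C)@B;c,s,a=cv2.minAreaRect(b.astype(np.float32));print('blank in board',np.round(c,1),np.round(s,1),round(a,2),'z',W[m][:,2].mean().round(4))
    red=m&((V[...,0]<8)|(V[...,0]>172))&(V[...,1]>110);rb=(W[red][:,:2]*1000-C)@B
    print('red y hist',np.percentile(rb[:,1],[0,10,50,80,90,95,100]).round(1))
    bed=roi&(z>.022)&(z<.058);q=(W[bed][:,:2]*1000-C)@B;print('board ext',np.percentile(q,[.3,99.7],axis=0).round(1).tolist())
    return r
E
python3 - <<'E'
from h import *
r=meas();cv2.imwrite('pics/t3.png',cv2.resize(r['img'][140:260,240:410,::-1],(680,480),interpolation=cv2.INTER_CUBIC))
goto(0,140,270,90)
E
```

```text
fence [608.3  -0.9] [ 31.3 298.9] 7.89
blank in board [ 13.6 -10.1] [ 97.9 218.6] 0.01 z 0.0363
red y hist [-109.8 -104.1  -72.9  -69.9  -69.   -68.5  -67.9]
board ext [[-96.0, -149.3], [102.9, 149.0]]
target [512.5 127.5 270. ] lin [-135.4  153.6   13.2] ang [-3.000e-02  3.000e-02 -9.001e+01] j6 -1.89
```

View pics/t3.png

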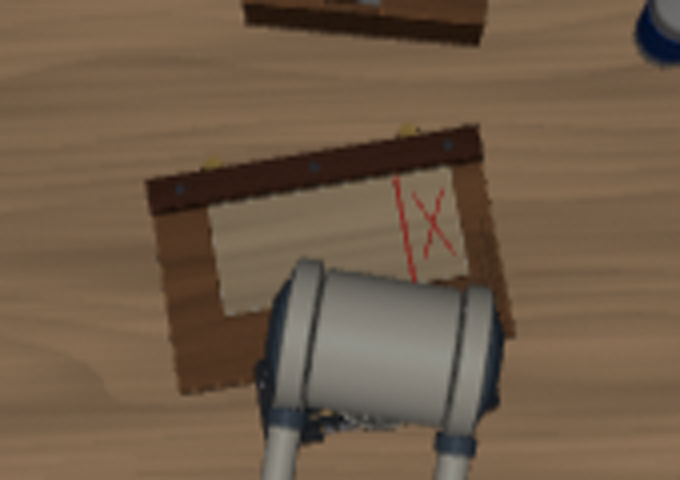

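The blank is snug against the fence, from px (207, 207) to (450, 168) in the crop. Its centre is at board (14, −10) and its line at y≈−70, so it has to slide about 88 mm. I'll re-orient to push its left end.

```bash
python3 - <<'E'
from h import *
goto(10,132,283,-90)
E
```

```text
target [523.5 120.9 283. ] lin [-145.4  145.6    0.2] ang [3.000e-02 3.000e-02 8.999e+01] j6 -1.89
```

Emit:
send_rows(claw=0.2, moves=[{"linear":[0,15,0],"angular":[0,0,8]},{"linear":[-12,30,0],"angular":[0,0,16]},{"linear":[-24,45,0],"angular":[0,0,24]},{"linear":[-36,60,0],"angular":[0,0,32]},{"linear":[-50,75,0],"angular":[0,0,40]},{"linear":[-64,90,0],"angular":[0,0,48]},{"linear":[-80,105,0],"angular":[0,0,56]},{"linear":[-96,118,0],"angular":[0,0,64]},{"linear":[-112,130,0],"angular":[0,0,72]},{"linear":[-130,140,0],"angular":[0,0,80]},{"linear":[-141,145,0],"angular":[0,0,87]},{"linear":[-145,146,0],"angular":[0,0,90]},{"linear":[-145,146,0],"angular":[0,0,90]},{"linear":[-145,146,0],"angular":[0,0,90]},{"linear":[-145,146,0],"angular":[0,0,90]}])

```text
time: 7.7
position: [0.523, 0.1211, 0.2828]
orientation: [-0.0, 0.658, 0.753, -0.001]
contact_force: [-0.4, -0.1, 0.2]
gripper_width: 0.397
finger_force: 0.0
```

```bash
python3 - <<'E'
from h import *
o=env.get_obs();print((o['position'][:2]*1000-C)@B)
goto(10,132,214,-90)
r=viewer.read_camera('wrist');s=viewer.read_camera('side')
cv2.imwrite('pics/b4.png',np.vstack([cv2.resize(r['img'],(450,281)),cv2.resize(s['img'][120:300,200:450],(450,310))])[:,:,::-1])
E
```

```text
[  9.58364963 132.32818016]
target [523.5 120.9 214. ] lin [-0.3  0.5 68.8] ang [-0.08 -0.    0.06] j6 0.03
```

View pics/b4.png

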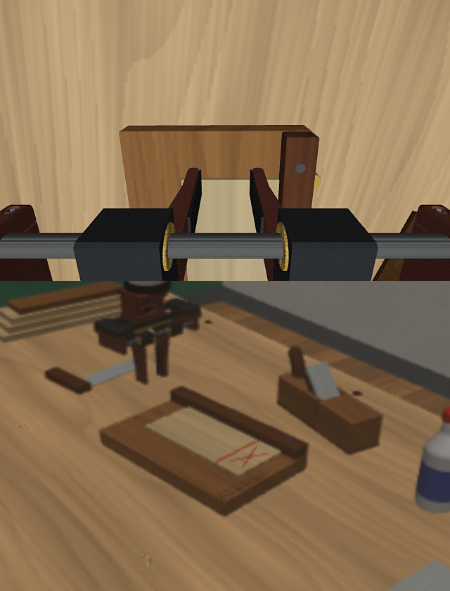

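The wrist view shows the tips at columns 195 and 258, centred on the blank's left end (columns 182–275) and clear of the fence at column 280. I'll descend and push to the right.

Emit:
send_rows(moves=[{"linear":[0,0,25],"angular":[0,0,0]},{"linear":[0,0,50],"angular":[0,0,0]},{"linear":[0,0,64],"angular":[0,0,0]},{"linear":[0,0,69],"angular":[0,0,0]},{"linear":[-7,0,69],"angular":[0,0,0]},{"linear":[-14,0,69],"angular":[0,0,0]},{"linear":[-18,0,69],"angular":[0,0,0]},{"linear":[-21,0,69],"angular":[0,0,0]},{"linear":[-24,0,69],"angular":[0,0,0]},{"linear":[-28,0,69],"angular":[0,0,0]},{"linear":[-33,0,69],"angular":[0,0,0]},{"linear":[-38,0,69],"angular":[0,0,0]},{"linear":[-43,0,69],"angular":[0,0,0]},{"linear":[-48,0,69],"angular":[0,0,0]},{"linear":[-53,0,69],"angular":[0,0,0]},{"linear":[-58,0,69],"angular":[0,0,0]},{"linear":[-63,0,69],"angular":[0,0,0]},{"linear":[-66,0,69],"angular":[0,0,0]},{"linear":[-68,0,69],"angular":[0,0,0]}])

```text
time: 9.7
position: [0.5321, 0.0534, 0.2146]
orientation: [-0.0, 0.659, 0.752, -0.0]
contact_force: [0.4, 1.8, 1.3]
gripper_width: 0.401
finger_force: 1.0
```

Emit:
send_rows(moves=[{"linear":[-3,0,0],"angular":[0,0,0]},{"linear":[-7,0,0],"angular":[0,0,0]},{"linear":[-12,0,0],"angular":[0,0,0]},{"linear":[-17,0,0],"angular":[0,0,0]},{"linear":[-22,0,0],"angular":[0,0,0]},{"linear":[-26,0,0],"angular":[0,0,0]},{"linear":[-29,0,0],"angular":[0,0,0]},{"linear":[-31,0,0],"angular":[0,0,0]},{"linear":[-32,0,0],"angular":[0,0,0]},{"linear":[-32,0,0],"angular":[0,0,0]}])

```text
time: 10.7
position: [0.5363, 0.0219, 0.2145]
orientation: [0.0, 0.659, 0.752, -0.0]
contact_force: [-0.1, 0.8, 0.0]
gripper_width: 0.399
finger_force: 0.2
```

```bash
python3 - <<'E'
from h import *
o=env.get_obs();print((o['position'][:2]*1000-C)@B)
r=meas();s=viewer.read_camera('side')
cv2.imwrite('pics/b5.png',np.vstack([cv2.resize(r['img'][140:260,240:420],(450,300)),cv2.resize(s['img'][150:300,220:450],(450,293))])[:,:,::-1])
E
```

```text
[ 9.62325138 32.16665329]
fence [589.3  -3.6] [ 69.4 299.3] 7.71
blank in board [  12.8 -118.3] [165.9 100.7] 89.41 z 0.0364
red y hist [-189.3 -184.  -153.1 -150.6 -149.7 -149.3 -148.7]
board ext [[-96.2, -199.2], [92.9, 149.1]]
```

View pics/b5.png

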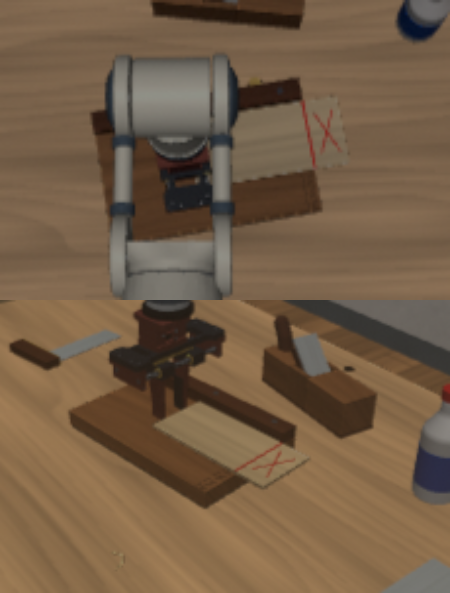

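The top crop shows the red line at px (308, 130), level with the board's end at about y≈−150.5. It needs about 7.5 mm more. After that I'll back off and rise.

Emit:
send_rows(moves=[{"linear":[-2,0,0],"angular":[0,0,0]},{"linear":[-4,0,0],"angular":[0,0,0]},{"linear":[-6,0,0],"angular":[0,0,0]},{"linear":[-7,0,0],"angular":[0,0,0]},{"linear":[-7.5,0,0],"angular":[0,0,0]},{"linear":[-7.5,0,0],"angular":[0,0,0]}])

```text
time: 11.4
position: [0.5373, 0.0145, 0.2146]
orientation: [0.0, 0.659, 0.752, -0.0]
contact_force: [-0.9, -0.0, 0.1]
gripper_width: 0.4
finger_force: 0.0
```

Emit:
send_rows(moves=[{"linear":[4,0,0],"angular":[0,0,0]},{"linear":[14,0,0],"angular":[0,0,0]},{"linear":[30,0,-10],"angular":[0,0,0]},{"linear":[60,0,-40],"angular":[0,0,0]},{"linear":[100,0,-70],"angular":[0,0,0]},{"linear":[140,0,-100],"angular":[0,0,0]},{"linear":[180,0,-110],"angular":[0,0,0]},{"linear":[180,0,-110],"angular":[0,0,0]},{"linear":[180,0,-110],"angular":[0,0,0]}])

```text
time: 12.3
position: [0.5128, 0.1946, 0.3254]
orientation: [0.0, 0.658, 0.753, 0.0]
contact_force: [-0.3, -0.3, -0.6]
gripper_width: 0.402
finger_force: 0.0
```

```bash
python3 - <<'E'
from h import *
o=env.get_obs();print((o['position'][:2]*1000-C)@B)
r=meas();s=viewer.read_camera('side')
cv2.imwrite('pics/b6.png',np.vstack([cv2.resize(r['img'][150:250,260:410],(450,300),interpolation=2),cv2.resize(s['img'][150:300,220:450],(450,293))])[:,:,::-1])
E
```

```text
[  9.22931201 206.52284582]
fence [608.5  -0.9] [ 31.8 298.7] 8.15
blank in board [ 13.1 -98.6] [219.6 101.1] 89.56 z 0.0363
red y hist [-196.7 -191.5 -160.7 -158.2 -157.  -156.8 -156.4]
board ext [[-96.5, -206.7], [94.5, 148.7]]
```

View pics/b6.png

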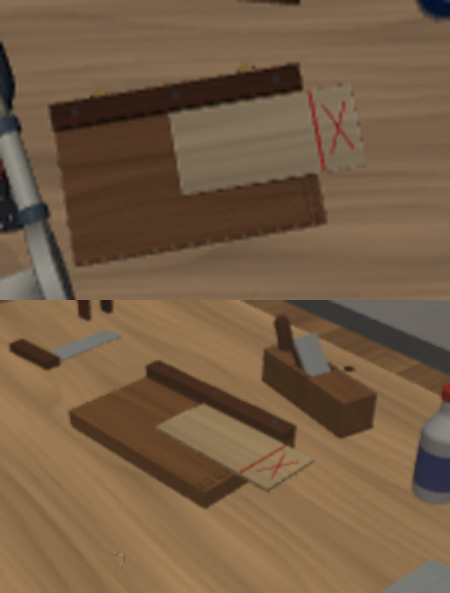

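The red line is now about 8 mm past the end (crop px (316, 130)). The blank reads 0.4° askew, so I'll give its long edge one last nudge against the fence.

```bash
python3 - <<'E'
from h import *
goto(-100,-88,300,0)
E
```

```text
target [ 443.5 -111.8  300. ] lin [-292.7 -109.4   24.4] ang [-8.e-02 -2.e-02 -9.e+01] j6 0.16
```

Emit:
send_rows(claw=-1, moves=[{"linear":[-15,-10,0],"angular":[0,0,-8]},{"linear":[-40,-20,0],"angular":[0,0,-16]},{"linear":[-65,-30,0],"angular":[0,0,-24]},{"linear":[-90,-40,0],"angular":[0,0,-32]},{"linear":[-115,-50,0],"angular":[0,0,-40]},{"linear":[-140,-60,0],"angular":[0,0,-48]},{"linear":[-170,-70,0],"angular":[0,0,-56]},{"linear":[-200,-80,5],"angular":[0,0,-64]},{"linear":[-230,-90,10],"angular":[0,0,-72]},{"linear":[-260,-100,15],"angular":[0,0,-80]},{"linear":[-282,-106,20],"angular":[0,0,-87]},{"linear":[-293,-109,24],"angular":[0,0,-90]},{"linear":[-293,-109,24],"angular":[0,0,-90]},{"linear":[-293,-109,24],"angular":[0,0,-90]},{"linear":[-293,-109,24],"angular":[0,0,-90]}])

```text
time: 13.9
position: [0.4441, -0.1116, 0.3007]
orientation: [-0.0, -0.066, 0.998, 0.0]
contact_force: [-0.2, 0.6, 0.5]
gripper_width: 0.999
finger_force: 0.0
```

```bash
python3 - <<'E'
from h import *
o=env.get_obs();print((o['position'][:2]*1000-C)@B)
goto(-48,-88,214,0)
E
```

```text
[-99.35061321 -87.89164325]
target [ 495.1 -104.9  214. ] lin [-51.4  -0.1  86.7] ang [ 0.01 -0.   -0.07] j6 -2.02
```

Emit:
send_rows(moves=[{"linear":[0,0,30],"angular":[0,0,0]},{"linear":[0,0,60],"angular":[0,0,0]},{"linear":[0,0,80],"angular":[0,0,0]},{"linear":[0,0,86],"angular":[0,0,0]},{"linear":[-12,0,86],"angular":[0,0,0]},{"linear":[-24,0,86],"angular":[0,0,0]},{"linear":[-34,0,86],"angular":[0,0,0]},{"linear":[-41,0,86],"angular":[0,0,0]},{"linear":[-45,0,86],"angular":[0,0,0]},{"linear":[-48,0,86],"angular":[0,0,0]},{"linear":[-50,0,86],"angular":[0,0,0]},{"linear":[-51,0,86],"angular":[0,0,0]},{"linear":[-51,0,86],"angular":[0,0,0]}])

```text
time: 15.2
position: [0.4947, -0.1051, 0.2146]
orientation: [-0.0, -0.066, 0.998, 0.0]
contact_force: [-0.2, -0.2, -0.2]
gripper_width: 1.0
finger_force: 0.0
```

Emit:
send_rows(moves=[{"linear":[-1,0,0],"angular":[0,0,0]},{"linear":[-1,0,0],"angular":[0,0,0]}])

```text
time: 15.4
position: [0.4956, -0.105, 0.2146]
orientation: [-0.0, -0.066, 0.998, -0.0]
contact_force: [-0.3, -0.4, 0.3]
gripper_width: 1.002
finger_force: 0.2
```

Emit:
send_rows(moves=[{"linear":[-1,0,0],"angular":[0,0,0]},{"linear":[-1,0,0],"angular":[0,0,0]}])

```text
time: 15.6
position: [0.4966, -0.1048, 0.2146]
orientation: [-0.0, -0.066, 0.998, -0.0]
contact_force: [-1.9, -0.7, 2.2]
gripper_width: 1.005
finger_force: 0.9
```

Emit:
send_rows(moves=[{"linear":[-1,0,0],"angular":[0,0,0]},{"linear":[-1,0,0],"angular":[0,0,0]}])

```text
time: 15.8
position: [0.4972, -0.1049, 0.2146]
orientation: [-0.001, -0.066, 0.998, -0.0]
contact_force: [-5.4, -1.0, 4.1]
gripper_width: 0.998
finger_force: 3.0
```

Emit:
send_rows(moves=[{"linear":[3,0,0],"angular":[0,0,0]},{"linear":[9,0,0],"angular":[0,0,0]},{"linear":[18,0,0],"angular":[0,0,0]},{"linear":[30,0,-20],"angular":[0,0,0]},{"linear":[60,0,-50],"angular":[0,0,0]},{"linear":[90,0,-80],"angular":[0,0,0]},{"linear":[90,30,-110],"angular":[0,0,0]},{"linear":[90,80,-120],"angular":[0,0,0]},{"linear":[90,130,-120],"angular":[0,0,0]},{"linear":[90,180,-120],"angular":[0,0,0]},{"linear":[90,230,-120],"angular":[0,0,0]},{"linear":[90,270,-120],"angular":[0,0,0]},{"linear":[90,270,-120],"angular":[0,0,0]},{"linear":[90,270,-120],"angular":[0,0,0]}])

```text
time: 17.2
position: [0.3722, 0.1515, 0.3345]
orientation: [0.0, -0.068, 0.998, -0.0]
contact_force: [-0.2, 0.2, -0.2]
gripper_width: 1.002
finger_force: 0.0
```

```bash
python3 - <<'E'
from h import *
o=env.get_obs();print(o['time'],o['position'],o['contact_force'])
r=meas();s=viewer.read_camera('side')
cv2.imwrite('pics/b7.png',np.vstack([cv2.resize(r['img'][150:250,260:410],(450,300),interpolation=2),cv2.resize(s['img'][150:300,220:450],(450,293))])[:,:,::-1])
E
```

```text
17.2 [0.37224286 0.15145999 0.33453178] [-0.19506348  0.15934122 -0.19435231]
fence [608.3  -1.3] [ 31.5 298.4] 7.84
blank in board [ 13.6 -99. ] [219.8  99.8] 89.93 z 0.0365
red y hist [-197.3 -191.7 -160.9 -158.  -157.4 -156.9 -156. ]
board ext [[-96.1, -206.7], [94.0, 148.6]]
```

View pics/b7.png

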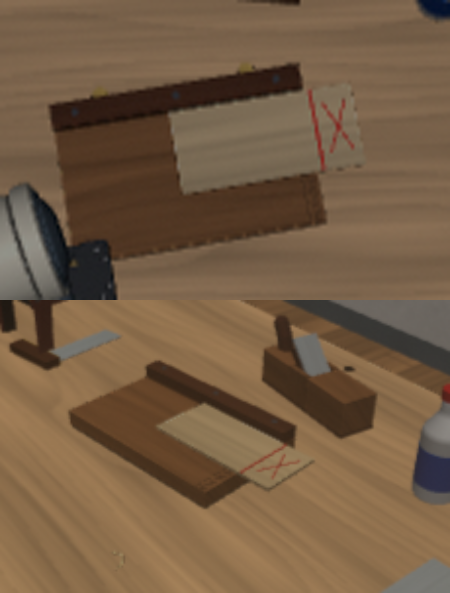

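The blank lies snug along the fence (crop px (170, 112) to (303, 92)) and is parallel to it within 0.1°. The red line (316, 130) is about 8 mm past the end, and the arm is clear.

```bash
python3 -c "
from workcell import ticket
print(ticket.hand_in())"
```

```text
the job is handed in; nothing more can be done
None
```

The job is handed in: by the last camera measurement, the blank lies flat and snug along the fence with its red line about 8 mm past the right-hand end, and the arm touched none of the other tools; no verdict came back.

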